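Clear the toppled jar and load the hearing-aid drying dock with a lifter

TASK

Get the hearing-aid drying dock ready for the night: first take the grey drying jar that has toppled over on to the dock and stand it upright in the middle of its round white coaster. Then, using the steel lifter and never touching a tray with the fingers or tipping one over, slide the lifter under each drying tray on the table, carry it level on to the dock and leave it flat on the dock's floor inside the rims, side by side, and finally stand the lifter back on the middle of its grey mat, lying along it. Before you finish also screw the wing cap of the little clear pot of drying agent fully home (clockwise), and leave the tumbler, tweezers, glasses case and magnifier where they are.

Things in the scene. Friction and masses are not known exactly. Their poses are not given: they have to be found in the camera images.
- dock_floor (a point): White plastic drying dock, fixed: floor 155 mm deep (its x) and 330 mm wide (its y), 14 mm above the table, with a rim 6 mm high and 8 mm wide along both sides (+y, -y) and the back (+x); the front (-x, to the robot) is open. The point is the floor's centre; z up. Room for three trays side by side.
- jar_center (a point): Grey drying jar, loose, 110 to 230 g: square body 54 x 54 mm, 70 mm high, with a round lid 46 mm across and 16 mm high on top (86 mm in all, lid fixed). It begins lying on a flat side on the dock. The point is its centre, 43 mm above its underside; z points from underside to lid; x and y are square to its faces.
- coaster_top (a point): Round white ceramic coaster, fixed, 120 mm across and 4 mm thick; the point is the centre of its top face.
- lifter_grip (a point): The lifter, loose, 120 g, an offset spatula: flat steel blade, sloping neck, level wooden handle 106 x 18 (y) x 20 mm high with a tail foot down to blade level, so it stands by itself. The point is on the handle's centre line, 60 mm above the blade's underside; x forward to the blade, z up. Handle: 34 mm ahead of the point to 72 mm behind; foot 55 to 65 mm behind.
- lifter_mid (a point): The same lifter: middle of its 215 mm length, level with the blade's underside, 42.5 mm ahead of and 60 mm below lifter_grip; same axes. The blade is 42 mm wide, 2.5 mm thick, 90 mm long, from 17.5 to 107.5 mm ahead (+x) of this point; the neck is 16 mm wide and stands over the first 3 mm of the blade.
- mat_mid (a point): Thin grey mat that the lifter stands on, flush with the table, 260 mm (its x) by 130 mm (its y); the point is its centre.
- cap_grip (a point): Grey wing cap of a clear fixed pot 68 mm across and 50 mm high. The wing is an upright bar 54 mm long (along x), 14 mm wide (y) and 24 mm high; the point is its centre, 75 mm above the table and 24 mm above the underside of the cap's 60 mm wide round base; z up.
- pot_cap (a joint): How far the wing cap is unscrewed, rad: 0 is screwed home (a stop), positive is turned anticlockwise seen from above. It starts about 0.9 to 2.2 open, turns against 0.05 N m of friction, does not rise, stays where it is left and cannot come off.
- tumbler: Glass tumbler, 68 mm across, 100 mm high; origin at the centre of its underside. Leave it alone.
- tweezers: Steel tweezers lying flat, 110 mm long; origin at the middle of the underside. Leave them alone.
- glasses_case: Blue fabric glasses case, 160 x 62 x 34 mm; origin at the centre of its underside. Leave it alone.
- magnifier: Aluminium magnifier on a folding stand, base 110 x 80 mm, 120 mm high; origin at the centre of its underside. Leave it alone.
- tray0_center (a point): White drying tray, loose, 55 to 115 g (two or three are present): plate 80 (its x) by 74 mm (its y), 4 mm thick, 12 mm above the ground on two feet 8 mm wide running along x at its side edges (58 mm clear between, open at both ends for a blade along x). 16 mm high plus a hearing aid or pod fixed on top (11 mm). The point is its centre, 8 mm above the feet's undersides; z up.
- tray1_center (a point): White drying tray, loose, 55 to 115 g (two or three are present): plate 80 (its x) by 74 mm (its y), 4 mm thick, 12 mm above the ground on two feet 8 mm wide running along x at its side edges (58 mm clear between, open at both ends for a blade along x). 16 mm high plus a hearing aid or pod fixed on top (11 mm). The point is its centre, 8 mm above the feet's undersides; z up.
- tray2_center (a point): White drying tray, loose, 55 to 115 g (two or three are present): plate 80 (its x) by 74 mm (its y), 4 mm thick, 12 mm above the ground on two feet 8 mm wide running along x at its side edges (58 mm clear between, open at both ends for a blade along x). 16 mm high plus a hearing aid or pod fixed on top (11 mm). The point is its centre, 8 mm above the feet's undersides; z up.
There are look-alikes about, which are no part of the job. What is shaped like the part that bears cap_grip but blue is not meant.

How it is judged (in metres and radians):
On the way, in this order (a step that is already met when the one before it is completed fails the run):
1. the jar stands upright on its coaster (horizontal distance between jar_center and coaster_top below 0.025 m and angle between jar_center's own z axis and vertical below 0.08 rad and z of jar_center in the frame of coaster_top between 0.036 and 0.05 m), for 0.2 s.
2. every tray lies flat on the dock's floor (x of tray0_center in the frame of dock_floor between -0.043 and 0.043 m and y of tray0_center in the frame of dock_floor between -0.134 and 0.134 m and z of tray0_center in the frame of dock_floor between 0.002 and 0.014 m and angle between each of tray0_center, tray1_center, tray2_center's own z axis and vertical below 0.08 rad and x of tray1_center in the frame of dock_floor between -0.043 and 0.043 m and y of tray1_center in the frame of dock_floor between -0.134 and 0.134 m and z of tray1_center in the frame of dock_floor between 0.002 and 0.014 m and x of tray2_center in the frame of dock_floor between -0.043 and 0.043 m and y of tray2_center in the frame of dock_floor between -0.134 and 0.134 m and z of tray2_center in the frame of dock_floor between 0.002 and 0.014 m), for 0.2 s.
At the end, for the whole second after the job is handed in: Jar upright (0.08 rad), within 25 mm of the coaster's centre; every tray flat (0.08 rad) on the dock floor, within 43 mm of its centre front to back and 134 mm sideways; lifter standing within 30 mm of the mat's centre and 0.25 rad of its length; cap within 0.12 rad of home; all at rest (all of step 1 and all of step 2 and horizontal distance between lifter_mid and mat_mid below 0.03 m and angle between the x axis of lifter_mid and the x axis of mat_mid, either way round below 0.25 rad and angle between lifter_mid's own z axis and vertical below 0.08 rad and height (world z) of lifter_mid below 0.008 m and value of joint pot_cap below 0.12 rad and linear speed of each of tray0, tray1, tray2, jar, lifter below 0.02 m/s); the robot touches nothing.
It fails at once if a finger touches a drying tray (contact force between the fingers and tray0 above 0.5 N or contact force between the fingers and tray1 above 0.5 N or contact force between the fingers and tray2 above 0.5 N).
It fails at once if a drying tray is tipped over (beyond 0.7 rad) (angle between any of tray0_center, tray1_center, tray2_center's own z axis and vertical above 0.7 rad).
It fails at once if the tumbler, tweezers, glasses case or magnifier is moved by more than 40 mm or knocked over (distance of any of tumbler, tweezers, glasses_case, magnifier from where it was at the start of the episode above 0.04 m or angle between any of tumbler, tweezers, glasses_case, magnifier's own z axis and vertical above 0.5 rad).
Of tray0, tray1, tray2 only 2 to 3 are there at a start; the rules pass over those that are not, and their reading is None.
At some moment in a run one of jar, tray0, tray1, tray2 may be knocked a few centimetres aside while the robot is not near it.
It also fails if it takes over 210 s, if anything falls off the work surface, if the arm or the gripper's body presses on something with over 40 N, if the wrist force passes 120 N, or if a joint passes its speed limit or range.

ROBOT

A 6-joint arm with a two-finger parallel gripper is mounted at the origin on the work surface. World frame = base frame: x ahead of the robot, y to its left, z up, the work surface at z = 0. Lengths are in mm, angles in rad, forces in N, time in s.
With the tool pointing down it reaches from about 300 to 775 mm from the base axis. Payload 14.6 kg.
Tool frame: the origin (TCP) lies at the very end of the fingers, on their centre line; the grasp point (between the pads) lies 19 mm behind it (grip_point_offset is the distance from the TCP to the grasp point, in mm); z points along the fingers, y is the line along which they close (so a half turn about z gives the same grasp; the last joint's range is limited). The gripper opens to 94 mm and grips with 3 to 60 N. Pads are 16 mm wide; open, the fingers measure 119 mm over their backs; the gripper's body (75 mm by 177 mm) begins 78 mm behind the grasp point.
Start: joints at [1.224, 0.3, 1.521, -0, 1.321, -0.067], TCP at [151.887, 528.601, 205.446] pointing down, gripper open.
Joint ranges: [-3.03, 3.03], [-0.79, 2.21], [0.23, 2.52], [-1.04, 4.18], [0, 3.07], [-2.55, 2.55]. Speed limits (rad/s): [2.22, 2.22, 2.57, 3.14, 3.14, 3.14].

INTERFACE

Orientations are given as [roll, pitch, yaw] about the fixed x, y, z axes, in that order (R = Rz(yaw) Ry(pitch) Rx(roll)).
In Python, from cell import read_state, camera, camera_info, sign_off, grip_point_offset gives the robot as it stands.
- The arm moves only by the shell command python3 -m handwheel 'ROWS' [FORCE]. ROWS is text: rows parted by semicolons, each of 5 numbers parted by spaces: the shift along the world's x, y, z in units of 40 mm (1.0 is 40 mm), then the turn about the world's z in units of 5 degrees (1.0 is 5 degrees), then the closure, from 0 (fully open) to 1 (shut). In form: dx dy dz yaw gripper; .... A call has 1 to 12 rows; each row shifts and turns the commanded pose from where the row before left it; what a row does not reach is not made up. A row lasts 1/12 s, in which the tool goes at most 41.7 mm and 7.16 degrees, less where a joint would pass 70% of its speed; a pose out of reach is approached as far as the arm can. A call is refused whole if a number of a shift passes 1 or a number of a turn 1, either way. A call with a gripper value outside its range is refused whole. The fingers move at their own pace and stop on an object; FORCE is the grip in N (left out, the last holds). Time passes only in rows, so rows that do not move let the fingers close. It gives the time, the measured TCP pose, the force, the opening and the grip force at its end, in the units of the state.
- read_state(): the state, without advancing time (a new reading comes with each control period).
- camera(name): name is "side" or "top" or "wrist"; returns (picture, depth): 400x640x3 uint8, red, green, blue; 400x640 float32, mm along the optical axis (not along the pixel's ray), 0 where there is no reading.
- camera_info(name): a dict with "intrinsics" (3x3 intrinsics, pixels), "k1" (the pictures are not rectified: a ray, as slopes to the right and down, at radius r is drawn at 1 + k1 r^2 times it, then the intrinsics apply), "world_from_camera" (4x4, takes a point from camera to world coordinates). Camera axes: x right, y down, z forward; pixel columns grow to the right and rows downward; lengths in mm; the calibration is good to about 2 mm. A picture is of the moment at which its call begins: read the wrist's pose just before it. camera_info takes no time and is no camera call; for the wrist camera it gives the pose at the moment of the call.
- sign_off(): hands the job in; it is judged then, once.
The state is a dict: "clock": time; "joints": joint angles; "qd": joint speeds; "effort": joint torques, N m; "eef_pos": TCP position; "eef_rot": TCP orientation; "wrist_force": force on the tool from outside, world axes, zero at the start; "moment": the same for the moment, N m; "finger_gap": finger opening in mm; "finger_force": force on a finger pad.
Only numpy, scipy, OpenCV 4.12 (cv2) and the standard library are available. Lean on these libraries where they do the work, as an engineer would, in place of code of your own. Each camera call takes 0.05 s, during which the arm holds its last target. There are 200 camera calls.

## Working session

There is one attempt and no reset: what is moved stays moved. The work goes in short steps, Python scripts to look and compute and a shell command to move; the robot and the scene stay as the last step left them, time stands still between calls to the robot, and variables do not carry over. Pictures are saved under pics/ and viewed, at most 14 in all, crops included, and the job is handed in when it is done.

```bash
ls; mkdir -p pics; cat > h.py <<'E'
import numpy as np, cv2
from cell import *
def save(n,im): cv2.imwrite('pics/'+n+'.png',im[:,:,::-1])
def rays(ci,uv):
    K=np.array(ci['intrinsics']);uv=np.asarray(uv,float).reshape(-1,1,2)
    k=ci['k1'];d=np.stack([(uv[:,0,0]-K[0,2])/K[0,0],(uv[:,0,1]-K[1,2])/K[1,1]],1)
    u=d.copy()
    for _ in range(20): u=d/(1+k*(u**2).sum(1,keepdims=True))
    return np.c_[u,np.ones(len(u))]
def onplane(ci,uv,z):
    T=np.array(ci['world_from_camera']);r=rays(ci,uv)@T[:3,:3].T;o=T[:3,3]
    return o+r*((z-o[2])/r[:,2])[:,None]
def cloud(ci,dep):
    T=np.array(ci['world_from_camera']);h,w=dep.shape
    v,u=np.mgrid[:h,:w];r=rays(ci,np.c_[u.ravel(),v.ravel()])*dep.reshape(-1,1)
    return (r@T[:3,:3].T+T[:3,3]).reshape(h,w,3)
E
python3 - <<'E'
from h import *
for n in ('top','side'):
    im,d=camera(n);ci=camera_info(n);save(n+'0',im);np.savez(n+'0',im=im,d=d)
    print(n,np.round(ci['world_from_camera'],3).tolist(),ci['intrinsics'],ci['k1'],(d>0).mean())
s=read_state();print(s)
E
```

```text
pics
top [[0.012, -0.996, 0.089, 391.385], [-1.0, -0.012, 0.004, 27.964], [-0.002, -0.089, -0.996, 1640.502], [0.0, 0.0, 0.0, 1.0]] [[492.61862842   0.         327.55445276]
 [  0.         492.61862842 206.35946927]
 [  0.           0.           1.        ]] -0.06440218885606755 0.99599609375
side [[0.989, -0.094, 0.115, 358.665], [-0.147, -0.496, 0.856, -1108.227], [-0.024, -0.863, -0.505, 741.783], [0.0, 0.0, 0.0, 1.0]] [[464.43837098   0.         315.88740608]
 [  0.         464.43837098 200.46968274]
 [  0.           0.           1.        ]] -0.10216451697843462 0.99594921875
{'clock': 0.1, 'joints': array([ 1.22441666e+00,  3.00391110e-01,  1.52150919e+00,  3.22224193e-05,
        1.32070621e+00, -6.65911045e-02]), 'qd': array([-0.00024101, -0.0004826 , -0.00170488,  0.00112162, -0.00054077,
        0.00235381]), 'effort': array([ 2.11102400e-03, -5.32650197e+01, -3.53278148e+01,  7.08786445e-02,
        2.35961471e-02, -6.66347387e-05]), 'eef_pos': array([151.79462271, 528.39607714, 204.96061955]), 'eef_rot': array([-3.14058311e+00, -9.86070508e-05,  2.86179605e+00]), 'wrist_force': array([ 0.04763417, -0.02294508,  0.36937696]), 'moment': array([-0.04875569, -0.02664539,  0.00224313]), 'finger_force': 0.0, 'finger_gap': 94.27531201849924}
```

View pics/top0.png

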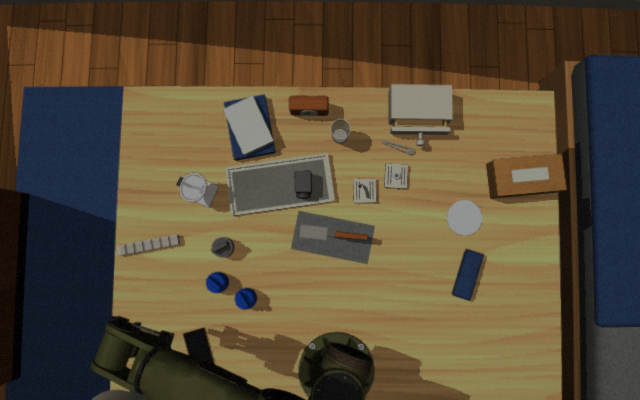

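View pics/side0.png

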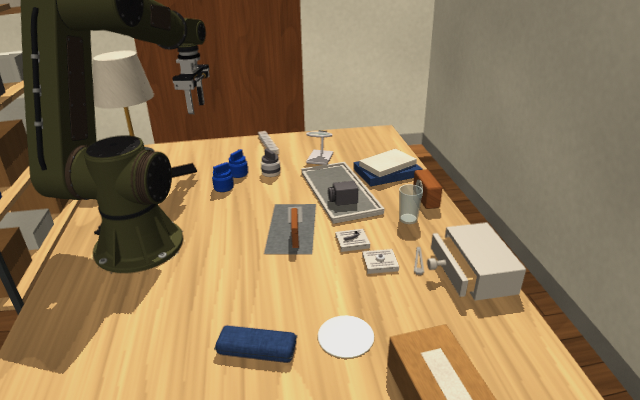

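The top view shows the dock at (281,185), with the jar lying on it at (303,184) and its lid possibly towards the left. There are two trays at (365,190) and (397,176), the coaster at (465,217), and the lifter at (335,235) on its mat with the blade to the left. There are three wing-cap pots: grey at (222,247), and blue at (217,282) and (245,298). The grey one is the one meant, because the blue ones are excluded. I'll confirm this in an enlarged crop.

```bash
python3 - <<'E'
from h import *
z=np.load('top0.npz');im=z['im'];d=z['d'];ci=camera_info('top')
c=im[145:315,175:415]
save('crop',cv2.resize(np.clip(c*1.5,0,255).astype(np.uint8),(800,566),interpolation=cv2.INTER_CUBIC))
P=cloud(ci,d);np.save('P',P)
hsv=cv2.cvtColor(im,cv2.COLOR_RGB2HSV)
def rep(name,box,m,z):
    u0,v0,u1,v1=box;mm=np.zeros(m.shape,np.uint8);mm[v0:v1,u0:u1]=m[v0:v1,u0:u1]
    n,l,st,ce=cv2.connectedComponentsWithStats(mm)
    i=1+np.argmax(st[1:,4]);ys,xs=np.nonzero(l==i)
    W=onplane(ci,np.c_[xs,ys],z)[:,:2].astype(np.float32)
    r=cv2.minAreaRect(W);print(name,len(xs),np.round(r[0],1),np.round(r[1],1),round(r[2],1),'mean',W.mean(0).round(1))
S,V,H=hsv[...,1],hsv[...,2],hsv[...,0]
low=(S<70)
rep('coaster',(440,195,490,240),low&(V>110),4)
rep('mat',(285,205,380,270),(S<70)&(V<140),0)
rep('handle',(330,225,375,245),(H<14)&(S>110),70)
rep('blade',(298,222,332,245),low&(V>105),2.5)
rep('tray0',(350,172,380,208),P[...,2]>8,14)
rep('tray1',(383,158,412,194),P[...,2]>8,14)
rep('dockall',(220,148,340,220),low,14)
rep('jar',(290,160,318,206),P[...,2]>45,68)
rep('potgrey',(205,232,240,262),P[...,2]>70,87)
E
```

```text
coaster 1004 [ 505.8 -423. ] [115.3 117.9] 44.9 mean [ 506.1 -423. ]
mat 2812 [436.2  16.2] [259.7 129.7] 79.3 mean [436.1  20.5]
handle 182 [439.7 -42.3] [103.6  17.8] 84.6 mean [439.8 -42.8]
blade 288 [452.   81.6] [85.6 39.3] 84.3 mean [452.5  81.6]
tray0 529 [591.5 -88.6] [83.8 76.7] 0.4 mean [591.5 -87.6]
tray1 528 [ 642.6 -192.4] [75.5 80.4] 87.3 mean [ 642.4 -192.9]
dockall 5087 [610.7 195.3] [165.  347.9] 9.0 mean [610.  195.1]
jar 435 [603.5 113.5] [84.6 51.7] 0.9 mean [604.8 113.8]
potgrey 82 [399.5 374.8] [21.2 52.4] 34.5 mean [398.3 373.7]
```

View pics/crop.png

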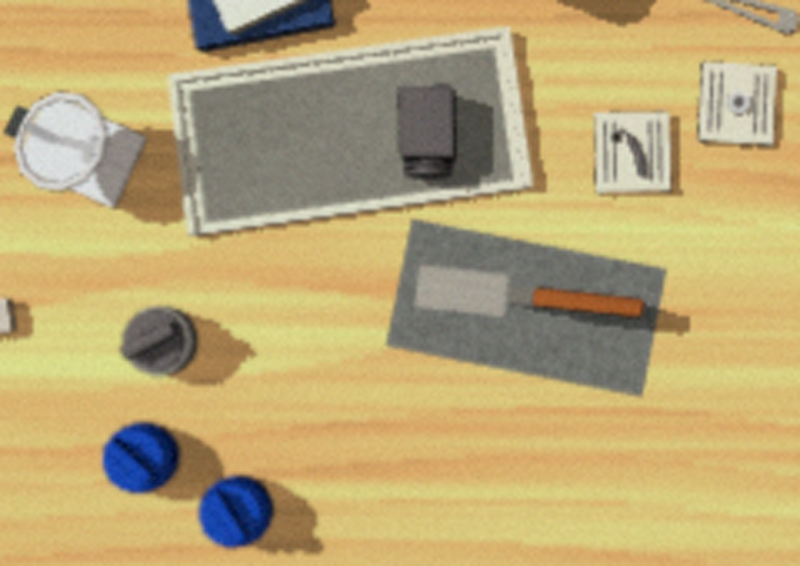

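Depth agrees with the picture: the jar lies along x with its lid towards the robot, and both trays have their feet along world x. The grey pot sits at (399,374) and its wing shows clearly at (158,340) in the crop. The two blue-capped look-alikes are excluded. Moving over the jar.

```bash
python3 -m handwheel '.68 -.65 0 .2 0;.68 -.65 0 .2 0;.68 -.65 0 .2 0;.68 -.65 0 .2 0;.68 -.65 0 .2 0;.68 -.65 0 .2 0;.68 -.65 0 .2 0;.68 -.65 0 .2 0'; python3 -m handwheel '.68 -.65 0 .2 0;.68 -.65 0 .2 0;.68 -.65 0 .2 0;.68 -.65 0 .2 0;.68 -.65 0 .2 0;.68 -.65 0 .2 0;.68 -.65 0 .2 0;.68 -.65 0 .2 0;0 0 0 0 0;0 0 0 0 0'
python3 - <<'E'
from h import *
ci=camera_info('wrist');im,d=camera('wrist');save('w1',im);P=cloud(ci,d)
print(np.round(ci['world_from_camera'],2).tolist())
z=P[...,2];m=((z>60)&(z<75)&(d>0)&(abs(P[...,0]-600)<70)&(abs(P[...,1]-113)<70)).astype(np.uint8)
n,l,st,c=cv2.connectedComponentsWithStats(m);i=1+np.argmax(st[1:,4]);W=P[l==i]
print(len(W),cv2.minAreaRect(W[:,:2].astype(np.float32)),np.median(W[:,2]),W[:,:2].min(0),W[:,:2].max(0))
E
```

```text
clock: 0.77
eef_pos: [370.4, 319.0, 205.3]
eef_rot: [-3.141, -0.0, 3.002]
wrist_force: [0.8, 0.5, -0.4]
finger_gap: 94.2
finger_force: 0.0
clock: 1.6
eef_pos: [587.6, 111.3, 204.4]
eef_rot: [-3.141, -0.002, 3.139]
wrist_force: [0.1, 0.7, -0.1]
finger_gap: 93.7
finger_force: 0.0
[[0.0, 0.97, 0.23, 520.52], [1.0, -0.0, -0.0, 110.78], [-0.0, 0.23, -0.97, 383.88], [0.0, 0.0, 0.0, 1.0]]
3193 ((602.9122924804688, 113.75665283203125), (86.50597381591797, 53.75807189941406), 1.006091833114624) 67.79793643955111 [559.6356687   86.74103145] [645.88845787 141.17296731]
```

View pics/w1.png

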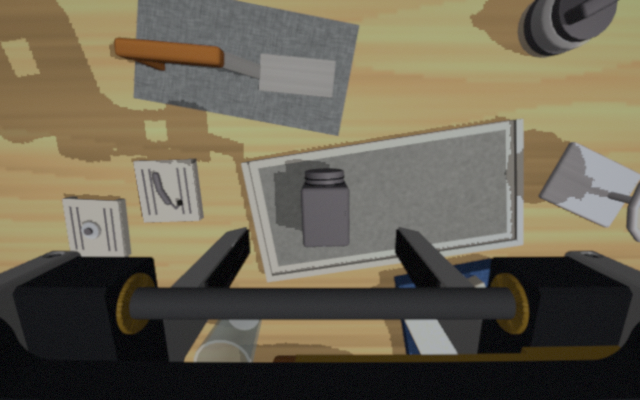

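The wrist view shows the jar's lid at (324,178), towards the robot, and the body below it at (326,215). Descending astride it and gripping lightly near the lid end, so that the jar can swing upright when lifted.

```bash
python3 -m handwheel '-.03 .06 -.9 0 0;0 0 -.9 0 0;0 0 -.9 0 0;0 0 -.9 0 0;0 0 -.9 0 0;0 0 0 0 0;0 0 0 0 1;0 0 0 0 1;0 0 0 0 1;0 0 0 0 1;0 0 0 0 1;0 0 0 0 1' 4;  python3 -m handwheel '0 0 0 0 1;0 0 0 0 1;0 0 0 0 1;0 0 0 0 1;0 0 0 0 1;0 0 0 0 1'
python3 -m handwheel '0 0 .2 0 1;0 0 .2 0 1;0 0 .2 0 1;0 0 .2 0 1;0 0 .2 0 1;0 0 .2 0 1;0 0 .2 0 1;0 0 .2 0 1;0 0 .2 0 1;0 0 .2 0 1;0 0 .2 0 1;0 0 .2 0 1'
python3 -m handwheel '0 0 .2 0 1;0 0 .2 0 1;0 0 .2 0 1;0 0 .2 0 1;0 0 .2 0 1;0 0 .2 0 1;0 0 .2 0 1;0 0 .2 0 1;0 0 0 0 1;0 0 0 0 1;0 0 0 0 1'
python3 - <<'E'
from h import *
im,d=camera('side');save('s2',cv2.resize(im[60:260,240:460],(660,600)))
E
```

```text
clock: 2.65
eef_pos: [586.3, 115.1, 26.4]
eef_rot: [3.141, 0.001, 3.141]
wrist_force: [1.2, -0.2, 0.4]
finger_gap: 57.5
finger_force: 0.0
clock: 3.15
eef_pos: [586.1, 115.0, 26.1]
eef_rot: [3.142, 0.001, 3.141]
wrist_force: [-2.4, -1.8, 6.3]
finger_gap: 53.8
finger_force: 4.0
clock: 4.15
eef_pos: [585.9, 115.0, 122.2]
eef_rot: [-3.142, 0.0, 3.141]
wrist_force: [-0.2, 0.2, -1.0]
finger_gap: 54.1
finger_force: 4.0
clock: 5.07
eef_pos: [585.7, 115.0, 185.0]
eef_rot: [-3.141, -0.001, 3.141]
wrist_force: [-0.6, -0.2, -2.6]
finger_gap: 54.2
finger_force: 4.0
```

View pics/s2.png

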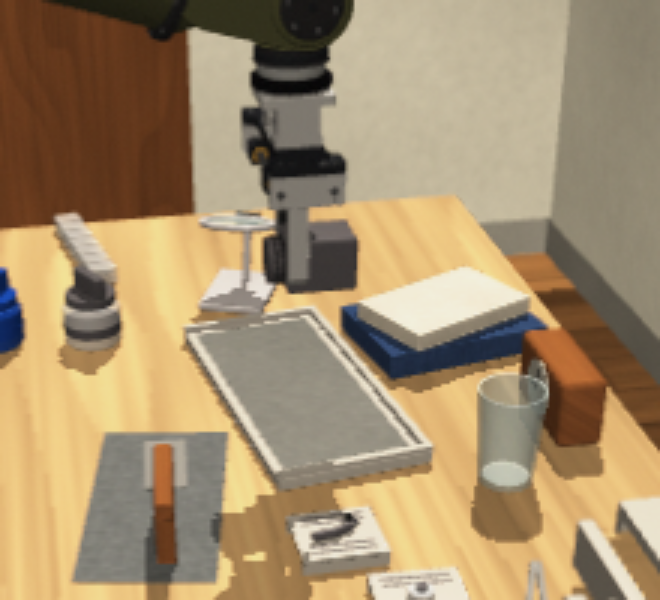

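The jar did not swing: it is still level in the pads (about (330,255) in the crop), because pad friction is too high so near its centre. I'll set it back and regrip on the lid, which gives more lever, at the minimum force.

```bash
python3 -m handwheel '0 0 -.5 0 1;0 0 -.5 0 1;0 0 -.5 0 1;0 0 -.5 0 1;0 0 -.5 0 1;0 0 -.5 0 1;0 0 -.5 0 1;0 0 -.25 0 1;0 0 -.2 0 1;0 0 0 0 1;0 0 0 0 1' 4
python3 -m handwheel '0 0 0 0 .3;0 0 0 0 .3;0 0 0 0 .3;-.25 0 -.03 0 .3;-.2 0 0 0 .3;0 0 0 0 .3;0 0 0 0 1;0 0 0 0 1;0 0 0 0 1;0 0 0 0 1;0 0 0 0 1;0 0 0 0 1' 3; python3 -m handwheel '0 0 0 0 1;0 0 0 0 1;0 0 0 0 1'
python3 -m handwheel '0 0 .15 0 1;0 0 .15 0 1;0 0 .15 0 1;0 0 .15 0 1;0 0 .15 0 1;0 0 .15 0 1;0 0 .15 0 1;0 0 .15 0 1;0 0 .15 0 1;0 0 .15 0 1;0 0 .15 0 1;0 0 .15 0 1'
python3 -m handwheel '0 0 .15 0 1;0 0 .15 0 1;0 0 .15 0 1;0 0 .15 0 1;0 0 .15 0 1;0 0 .15 0 1;0 0 .15 0 1;0 0 .15 0 1;0 0 0 0 1;0 0 0 0 1;0 0 0 0 1'
python3 - <<'E'
from h import *
im,d=camera('side');save('s3',cv2.resize(im[90:230,270:420],(600,560)))
E
```

```text
clock: 6.03
eef_pos: [586.2, 115.0, 28.0]
eef_rot: [3.142, 0.0, 3.141]
wrist_force: [0.7, -0.0, -1.2]
finger_gap: 54.1
finger_force: 4.0
clock: 7.03
eef_pos: [568.3, 115.0, 26.5]
eef_rot: [3.141, 0.001, 3.141]
wrist_force: [1.5, 0.9, 1.9]
finger_gap: 50.9
finger_force: 3.0
clock: 7.28
eef_pos: [568.2, 115.0, 26.4]
eef_rot: [3.142, 0.001, 3.141]
wrist_force: [2.3, -0.2, 2.1]
finger_gap: 51.2
finger_force: 3.0
clock: 8.28
eef_pos: [567.9, 115.0, 99.0]
eef_rot: [3.142, 0.0, 3.141]
wrist_force: [0.1, -0.1, -0.4]
finger_gap: 22.1
finger_force: 0.0
clock: 9.2
eef_pos: [567.7, 115.0, 145.9]
eef_rot: [-3.142, -0.0, 3.141]
wrist_force: [0.8, 0.6, -0.5]
finger_gap: 0.6
finger_force: 0.0
```

View pics/s3.png

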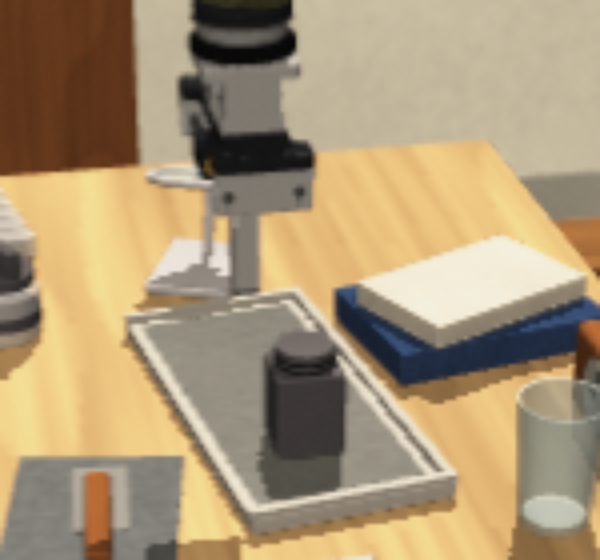

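The jar slipped off the fingers but ended up standing upright on the dock at (305,400). I'll open and locate it.

```bash
python3 -m handwheel '-.3 0 1 0 0;-.3 0 1 0 0;0 0 0 0 0;0 0 0 0 0'
cat >> h.py <<'E'
def blob(name,zlo,zhi,cx,cy,r,show=True):
    ci=camera_info(name);im,d=camera(name);P=cloud(ci,d);z=P[...,2]
    m=((z>zlo)&(z<zhi)&(d>0)&(np.hypot(P[...,0]-cx,P[...,1]-cy)<r)).astype(np.uint8)
    n,l,st,c=cv2.connectedComponentsWithStats(m)
    if n<2: print(name,'none');return
    i=1+np.argmax(st[1:,4]);W=P[l==i];a=cv2.minAreaRect(W[:,:2].astype(np.float32))
    print(name,len(W),'c',np.round(a[0],1),'wh',np.round(a[1],1),'ang',round(a[2],1),'z',np.median(W[:,2]).round(1),'mean',W.mean(0).round(1))
    return im,P,l==i
E
python3 - <<'E'
from h import *
for n in('wrist','top'):
    blob(n,94,108,620,115,80);blob(n,76,108,620,115,80)
E
```

```text
clock: 9.58
eef_pos: [544.4, 115.2, 228.0]
eef_rot: [3.141, 0.004, 3.141]
wrist_force: [0.1, -0.3, -0.2]
finger_gap: 23.5
finger_force: 0.0
wrist 1191 c [613.  115.1] wh [43.  45.8] ang 81.7 z 100.0 mean [611.5 114.7  99.9]
wrist 1950 c [612.1 114.2] wh [53.4 54.2] ang 1.5 z 99.3 mean [607.4 114.5  94.1]
top none
top 2 c [631.   96.8] wh [3.3 0. ] ang -178.5 z 90.5 mean [631.   96.8  90.5]
```

```bash
python3 -m handwheel '.85 0 0 0 0;.84 -.02 0 0 0;0 0 0 0 0;0 0 0 0 0;0 0 -.9 0 0;0 0 -.9 0 0;0 0 -.9 0 0;0 0 -.9 0 0;0 0 -.8 0 0;0 0 -.15 0 0;0 0 0 0 1;0 0 0 0 1'; python3 -m handwheel '0 0 0 0 1;0 0 0 0 1;0 0 0 0 1;0 0 0 0 1;0 0 0 0 1;0 0 0 0 1;0 0 .5 0 1;0 0 .9 0 1;0 0 .9 0 1;0 0 .2 0 1;0 0 0 0 1' 20
```

```text
clock: 10.78
eef_pos: [612.0, 114.4, 45.8]
eef_rot: [3.141, 0.002, 3.141]
wrist_force: [-1.2, -0.2, 0.4]
finger_gap: 84.5
finger_force: 0.0
clock: 11.7
eef_pos: [612.6, 114.3, 146.9]
eef_rot: [3.141, 0.005, 3.141]
wrist_force: [-0.8, 0.0, -1.8]
finger_gap: 53.9
finger_force: 20.0
```

```bash
python3 -m handwheel '-.19 -.96 0 0 1;-.19 -.96 0 0 1;-.19 -.96 0 0 1;-.19 -.96 0 0 1;-.19 -.96 0 0 1;-.19 -.96 0 0 1;-.19 -.96 0 0 1'; python3 -m handwheel '-.19 -.96 0 0 1;-.19 -.96 0 0 1;-.19 -.96 0 0 1;-.19 -.96 0 0 1;-.19 -.96 0 0 1;-.19 -.96 0 0 1;-.19 -.96 0 0 1;0 0 -.5 0 1;0 0 -.7 0 1;0 0 -.7 0 1;0 0 -.6 0 1;0 0 0 0 1'
```

```text
clock: 12.28
eef_pos: [556.8, -156.1, 141.9]
eef_rot: [3.141, -0.003, 3.141]
wrist_force: [0.1, -0.4, -1.4]
finger_gap: 53.9
finger_force: 20.0
clock: 13.28
eef_pos: [502.6, -421.3, 36.9]
eef_rot: [3.135, -0.007, 3.141]
wrist_force: [0.4, 1.1, -2.9]
finger_gap: 54.2
finger_force: 20.0
```

```bash
python3 -m handwheel '.07 -.04 0 0 1;0 0 -.03 0 1;0 0 0 0 1;0 0 0 0 .2;0 0 0 0 .2;0 0 0 0 .2;0 0 0 0 0;0 0 0 0 0;0 0 .9 0 0;0 0 .9 0 0;0 0 .9 0 0;0 0 .9 0 0';python3 -m handwheel '-.5 .5 .5 0 0;-.5 .5 .5 0 0;-.6 .6 0 0 0;0 0 0 0 0'
python3 - <<'E'
from h import *
blob('wrist',80,98,506,-423,80);blob('wrist',68,98,506,-423,80);blob('top',50,98,506,-423,90)
b=blob('top',8,40,590,-88,60);b=blob('top',8,40,642,-192,60)
E
```

```text
clock: 14.28
eef_pos: [507.7, -424.8, 188.7]
eef_rot: [-3.142, -0.0, 3.141]
wrist_force: [0.2, -0.5, 0.8]
finger_gap: 93.7
finger_force: 0.0
clock: 14.62
eef_pos: [441.1, -357.9, 227.7]
eef_rot: [3.141, -0.0, 3.141]
wrist_force: [1.1, -0.3, 0.9]
finger_gap: 93.7
finger_force: 0.0
wrist 1176 c [ 509.4 -423.6] wh [43.  45.5] ang 80.4 z 90.0 mean [ 507.6 -423.5   89.5]
wrist 1825 c [ 509.2 -425.3] wh [53.7 54.2] ang 0.2 z 89.3 mean [ 504.7 -421.5   83.9]
top 192 c [ 515.6 -420.8] wh [45.7 53.4] ang 0.7 z 81.3 mean [ 518.4 -410.8   79.9]
top 320 c [ 560.9 -111.5] wh [58.3 70.7] ang 0.4 z 16.3 mean [ 564.3 -107.5   16.9]
top 525 c [ 642.6 -194.7] wh [78.5 82.1] ang 87.3 z 16.5 mean [ 641.7 -192.2   16.8]
```

```bash
python3 -m handwheel '0 .44 0 -1 0;0 .44 0 -1 0;0 .44 0 -1 0;0 .44 0 -1 0;0 .44 0 -1 0;0 .44 0 -1 0;0 .44 0 -1 0;0 .44 0 -1 0;0 .44 0 -1 0;0 .44 0 -1 0'; python3 -m handwheel '0 .42 0 -1 0;0 .42 0 -1 0;0 .42 0 -1 0;0 .42 0 -1 0;0 .42 0 -1 0;0 .42 0 -1 0;0 .42 0 -1 0;0 .42 0 -1 0;0 .42 0 -1 0;0 0 0 0 0;0 0 0 0 0'
python3 - <<'E'
from h import *
ci=camera_info('wrist');im,d=camera('wrist');save('w4',im);P=cloud(ci,d)
z=P[...,2]
for n,lo,hi,cx,cy,r in(('handle',60,80,440,-42,90),('blade',1.7,6,452,80,56)):
    m=((z>lo)&(z<hi)&(np.hypot(P[...,0]-cx,P[...,1]-cy)<r)).astype(np.uint8)
    k,l,st,c=cv2.connectedComponentsWithStats(m);i=1+np.argmax(st[1:,4]);W=P[l==i]
    print(n,len(W),cv2.minAreaRect(W[:,:2].astype(np.float32)),np.median(W[:,2]),W.min(0),W.max(0))
hsv=cv2.cvtColor(im,cv2.COLOR_RGB2HSV)
t,d=camera('top');save('t4',cv2.resize(t[150:260,200:420],(800,400)))
blob('top',8,40,580,-100,110);blob('top',8,40,642,-192,60)
E
```

```text
clock: 15.7
eef_pos: [444.6, -184.6, 226.6]
eef_rot: [-3.141, -0.0, 2.264]
wrist_force: [0.3, -0.5, -0.5]
finger_gap: 93.9
finger_force: 0.0
clock: 16.62
eef_pos: [444.6, -33.7, 226.7]
eef_rot: [-3.141, 0.0, 1.486]
wrist_force: [-1.0, -0.6, -0.1]
finger_gap: 94.2
finger_force: 0.0
handle 1287 ((438.3038330078125, -44.338775634765625), (106.29183959960938, 17.29104995727539), 84.75675201416016) 69.81331720446343 [425.17669072 -96.91413457  64.18805774] [451.34496635   8.89160709  72.69279395]
blade 2215 ((450.62506103515625, 81.97356414794922), (59.4752197265625, 107.41641998291016), 3.1581833362579346) 2.6594355656198445 [423.07830547  27.33032732   1.70059353] [482.27773809 135.59676848   5.97825011]
top 394 c [ 553.  -113.4] wh [81.4 73.2] ang 1.4 z 16.7 mean [ 554.4 -121.4   17. ]
top 541 c [ 644.5 -190.5] wh [80.  84.5] ang 87.4 z 16.2 mean [ 642.3 -192.    16.7]
```

View pics/w4.png

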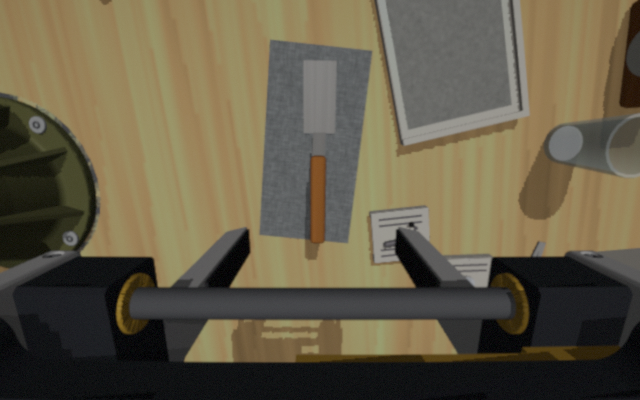

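The wrist view shows the lifter with its handle at (318,198) and its blade at (319,95), on the mat. Tray 0 has been knocked to about (553,-113). I'll grip the handle firmly.

```bash
python3 -m handwheel '-.115 .21 -.9 0 0;0 0 -.9 0 0;0 0 -.9 0 0;0 0 -.9 0 0;0 0 -.9 0 .3;0 0 -.14 0 .5;0 0 0 0 .5;0 0 0 0 1;0 0 0 0 1;0 0 0 0 1;0 0 0 0 1;0 0 0 0 1' 60
python3 -m handwheel '0 0 0 0 1;0 0 0 0 1;0 0 0 0 1;0 0 0 0 1;0 0 0 0 1;0 0 0 0 1'
```

```text
clock: 17.82
eef_pos: [439.8, -25.5, 42.2]
eef_rot: [3.14, 0.0, 1.483]
wrist_force: [0.6, 0.8, 0.5]
finger_gap: 44.2
finger_force: 0.0
clock: 18.32
eef_pos: [439.3, -25.4, 41.2]
eef_rot: [-3.142, -0.0, 1.483]
wrist_force: [0.1, 0.4, 0.5]
finger_gap: 17.4
finger_force: 60.0
```

```bash
python3 -m handwheel '0 0 .5 0 1;0 0 .9 0 1;0 0 .9 0 1;0 0 .7 0 1;0 0 0 -.5 1;-.14 -.13 0 -1 1;-.14 -.13 0 -1 1;-.14 -.13 0 -1 1;-.14 -.13 0 -1 1;-.14 -.13 0 -1 1;-.14 -.13 0 -1 1;-.14 -.13 0 -1 1' 60
python3 -m handwheel '-.14 -.13 0 -1 1;-.14 -.13 0 -1 1;-.14 -.13 0 -1 1;-.14 -.13 0 -1 1;-.14 -.13 0 -1 1;-.14 -.13 0 -1 1;-.14 -.13 0 -1 1;-.14 -.13 0 -1 1;-.14 -.13 0 -1 1;-.14 -.13 0 -.5 1;0 0 0 0 1;0 0 0 0 1'
python3 - <<'E'
from h import *
ci=camera_info('wrist');im,d=camera('wrist');save('w5',im)
blob('wrist',13,18.5,580,-110,130)
blob('top',8,40,560,-110,60);blob('top',8,40,642,-192,60)
E
```

```text
clock: 19.32
eef_pos: [399.7, -62.0, 161.1]
eef_rot: [-3.141, 0.0, 0.824]
wrist_force: [-0.2, 0.2, -1.1]
finger_gap: 17.8
finger_force: 60.0
clock: 20.32
eef_pos: [344.1, -113.9, 161.3]
eef_rot: [-3.142, -0.0, 0.001]
wrist_force: [-0.1, 1.1, -1.4]
finger_gap: 17.8
finger_force: 60.0
wrist 354 c [522.9 -97.5] wh [38.6 33.8] ang 89.1 z 16.0 mean [528.8 -88.8  16. ]
top 537 c [ 550.7 -113. ] wh [80.3 76.3] ang 3.4 z 16.7 mean [ 550.5 -112.6   16.9]
top 526 c [ 641.5 -192.2] wh [77. 81.] ang 89.5 z 16.3 mean [ 641.8 -192.1   16.8]
```

View pics/w5.png

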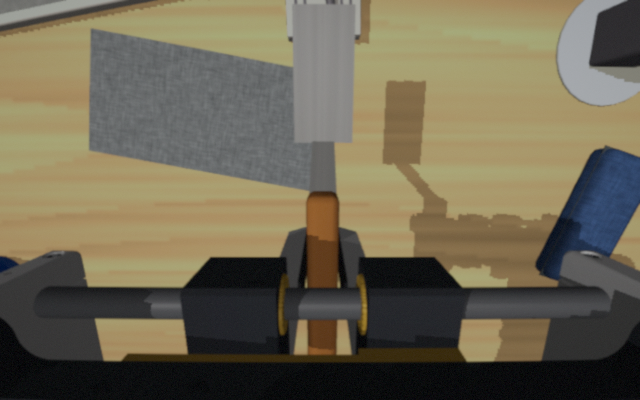

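```bash
python3 -m handwheel '0 -.06 -.8 .4 1;0 0 -.8 0 1;0 0 -.8 0 1;0 0 -.5 0 1;0 0 0 0 1;0 0 0 0 1'
cat >> h.py <<'E'
def blade():
    "blade height & lateral offset along the lifter axis from wrist depth, plus what is ahead"
    s=read_state();ci=camera_info('wrist');im,d=camera('wrist');P=cloud(ci,d);y=s['eef_rot'][2]
    q=P-s['eef_pos'];a=q[...,0]*np.cos(y)+q[...,1]*np.sin(y);b=-q[...,0]*np.sin(y)+q[...,1]*np.cos(y)
    for lo,hi in((66,76),(90,100),(125,135),(140,148)):
        m=(a>lo)&(a<hi)&(abs(b)<15)&(d>0);m2=(a>lo)&(a<hi)&(abs(b)<40)&(abs(P[...,2]-np.median(P[...,2][m]))<1.2)
        print((lo,hi),m.sum(),'z',np.median(P[...,2][m]).round(1),'b',np.percentile(b[m2],[2,98]).round(1))
    return im,P,a,b
E
python3 - <<'E'
from h import *
im,P,a,b=blade()
z=P[...,2];m=(z>13)&(z<18.5)&(a>150)&(a<260)&(abs(b)<70)
print(m.sum(),a[m].min(),np.percentile(b[m],[1,99]))
for k in(0,1,2,3):
    mm=m&(a>160+8*k)&(a<168+8*k);print(np.percentile(b[mm],[2,98]).round(1) if mm.any() else None)
E
```

```text
clock: 21.02
eef_pos: [344.0, -116.0, 45.2]
eef_rot: [-3.141, 0.002, 0.035]
wrist_force: [-0.6, 0.3, -1.0]
finger_gap: 17.7
finger_force: 60.0
(66, 76) 593 z 8.0 b [-21.4  18.7]
(90, 100) 647 z 7.9 b [-21.6  18.8]
(125, 135) 734 z 8.0 b [-20.8  19. ]
(140, 148) 600 z 8.0 b [-21.1  18.6]Traceback (most recent call last):
  File "<stdin>", line 4, in <module>
    return umr_minimum(a, axis, None, out, keepdims, initial, where)
ValueError: zero-size array to reduction operation minimum which has no identity
```

```bash
python3 -m handwheel '.3 .01 -.02 0 1;.3 .01 0 0 1;.3 .01 0 0 1;0 0 0 0 1'
python3 - <<'E'
from h import *
im,P,a,b=blade()
z=P[...,2]
for k in range(110,185,6):
    mm=(z>14)&(z<19)&(a>k)&(a<k+6)&(abs(b)<80);print(k,mm.sum(),np.percentile(b[mm],[2,98]).round(1) if mm.any() else None)
blob('top',8,40,560,-110,60)
E
```

```text
clock: 21.4
eef_pos: [382.5, -115.4, 46.3]
eef_rot: [3.14, -0.004, 0.035]
wrist_force: [0.2, -0.6, -1.4]
finger_gap: 17.5
finger_force: 60.0
(66, 76) 581 z 9.3 b [-21.4  18.6]
(90, 100) 641 z 9.4 b [-21.7  18.8]
(125, 135) 868 z 16.0 b [-38.6  30.6]
(140, 148) 664 z 16.3 b [-38.5  30.5]
110 0 None
116 0 None
122 697 [-39.8  30.3]
128 1128 [-40.2  30.5]
134 1169 [-40.   30.4]
140 1065 [-40.4  30.3]
146 708 [-40.4  31.1]
152 0 None
158 0 None
164 0 None
170 0 None
176 0 None
182 0 None
top 557 c [ 545.3 -113.6] wh [90.  74.2] ang 0.6 z 16.2 mean [ 548.4 -112.7   16.5]
```

```bash
python3 -m handwheel '0 -.09 -.03 0 1;.3 .01 0 0 1;.3 .01 0 0 1;.3 .01 0 0 1;.3 .01 0 0 1;.15 .005 0 0 1;0 0 0 0 1;0 0 0 0 1'
python3 - <<'E'
from h import *
s=read_state();y=s['eef_rot'][2];ci=camera_info('wrist');im,d=camera('wrist');P=cloud(ci,d)
q=P-s['eef_pos'];a=q[...,0]*np.cos(y)+q[...,1]*np.sin(y);b=-q[...,0]*np.sin(y)+q[...,1]*np.cos(y);z=P[...,2]
m=(z>13.5)&(z<19)&(a>55)&(a<160)&(abs(b)<60);print(np.percentile(a[m],[1,99]),np.percentile(b[m],[1,99]),np.median(z[m]))
E
```

```text
clock: 22.17
eef_pos: [433.5, -116.9, 43.2]
eef_rot: [-3.141, 0.0, 0.034]
wrist_force: [0.4, 0.8, -1.5]
finger_gap: 17.7
finger_force: 60.0
[ 74.29156866 147.84444316] [-37.83624938  34.28017584] 16.144597036285617
```

```bash
python3 -m handwheel '.1 0 0 0 1;0 0 .05 0 1;0 0 .1 0 1;0 0 .15 0 1;0 0 .2 0 1;0 0 .25 0 1;0 0 .25 0 1;0 0 .25 0 1;0 0 .2 0 1;0 0 .15 0 1;0 0 .1 0 1;0 0 0 0 1'
python3 - <<'E'
from h import *
s=read_state();y=s['eef_rot'][2];ci=camera_info('wrist');im,d=camera('wrist');P=cloud(ci,d)
q=P-s['eef_pos'];a=q[...,0]*np.cos(y)+q[...,1]*np.sin(y);b=-q[...,0]*np.sin(y)+q[...,1]*np.cos(y);z=q[...,2]
for lo in(75,95,115,135):
    m=(abs(a-lo)<5)&(abs(b)<45)&(z>-40);print(lo,m.sum(),np.median(z[m]),np.percentile(b[m],[2,98]))
A,B,m=blob('top',8,140,540,-110,70);save('t6',cv2.resize(A[140:260,200:440],(800,400)))
E
```

```text
clock: 23.22
eef_pos: [438.4, -116.9, 112.1]
eef_rot: [3.141, -0.001, 0.034]
wrist_force: [0.3, -0.6, -1.6]
finger_gap: 17.9
finger_force: 60.0
75 1567 -33.32550991981776 [-37.1209071   33.72295633]
95 1628 -33.19164218918898 [-36.73660688  33.56316091]
115 1768 -33.00720002579688 [-36.80499933  33.56227429]
135 1836 -33.185863360632396 [-37.16443945  33.47748515]
top 588 c [ 554.5 -118.2] wh [85.2 91.6] ang 89.9 z 78.4 mean [ 550.8 -113.    77.9]
```

View pics/t6.png

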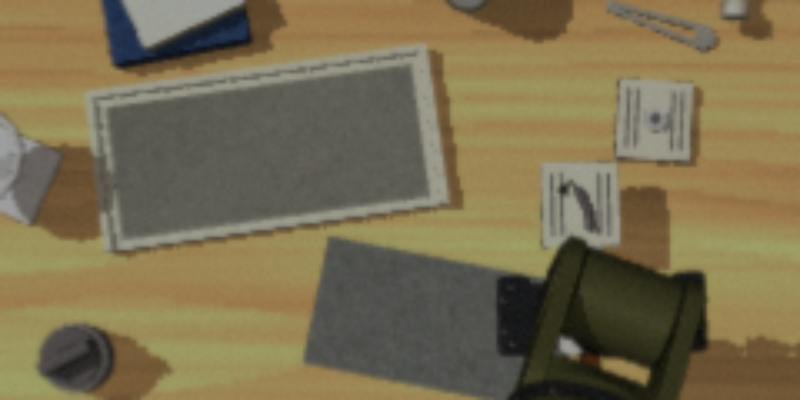

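The tray is level on the blade at (580,205). Carrying it to the dock.

```bash
python3 -m handwheel '.05 .15 0 .06 1;.05 .3 0 .06 1;.05 .4 0 .06 1;.05 .4 0 .06 1;.05 .4 0 .06 1;.05 .4 0 .06 1;.05 .4 0 .06 1;.05 .4 0 .06 1;.05 .4 0 .06 1;.05 .4 0 .06 1;.05 .4 0 .06 1;.05 .4 0 .06 1'
python3 -m handwheel '.05 .4 0 .06 1;.05 .4 0 .06 1;.05 .4 0 .06 1;.05 .4 0 .06 1;.05 .4 0 .06 1;.05 .4 0 .06 1;.05 .4 0 .06 1;.05 .4 0 .06 1;.06 .4 0 .06 1;.06 .4 0 .06 1;.06 .3 0 .06 1;.06 .1 0 .06 1'
python3 -m handwheel '0 0 0 0 1'
cat >> h.py <<'E'
def onblade():
    s=read_state();y=s['eef_rot'][2];ci=camera_info('wrist');im,d=camera('wrist');P=cloud(ci,d)
    q=P-s['eef_pos'];a=q[...,0]*np.cos(y)+q[...,1]*np.sin(y);b=-q[...,0]*np.sin(y)+q[...,1]*np.cos(y)
    m=(abs(q[...,2]+33)<3)&(a>66)&(a<200)&(abs(b)<60)
    print('a',np.percentile(a[m],[.5,99.5]).round(1),'b',np.percentile(b[m],[1,99]).round(1),[np.median(q[...,2][m&(abs(a-k)<5)]).round(1) for k in(75,110,140)])
    return im,P,a,b
E
python3 - <<'E'
from h import *
im,P,a,b=onblade()
c=np.array([606.7,194.7]);t=np.radians(9);q=P[...,:2]-c;X=q[...,0]*np.cos(t)+q[...,1]*np.sin(t);Y=-q[...,0]*np.sin(t)+q[...,1]*np.cos(t);z=P[...,2]
for y0 in(-120,-60,-30):
  print(y0,[(k,np.median(z[(abs(X-k)<2)&(abs(Y-y0)<6)]).round(1)) for k in(-90,-86,-82,-78,-74,-70,-66,-60,-40,0)if((abs(X-k)<2)&(abs(Y-y0)<6)).any()])
z0=np.load('top0.npz');P=np.load('P.npy');q=P[...,:2]-c;X=q[...,0]*np.cos(t)+q[...,1]*np.sin(t);Y=-q[...,0]*np.sin(t)+q[...,1]*np.cos(t);z=P[...,2]
print([(k,np.median(z[(abs(X-k)<2)&(abs(Y)<50)]).round(1)) for k in range(-96,100,6)])
print([(k,np.median(z[(abs(Y-k)<2)&(abs(X)<50)]).round(1)) for k in list(range(-186,-140,4))+list(range(140,190,4))])
E
```

```text
clock: 24.32
eef_pos: [461.9, 62.4, 110.8]
eef_rot: [-3.141, 0.001, 0.098]
wrist_force: [-0.3, -0.1, -2.7]
finger_gap: 17.8
finger_force: 60.0
clock: 25.32
eef_pos: [487.5, 238.8, 110.8]
eef_rot: [-3.142, 0.001, 0.162]
wrist_force: [-0.2, -0.2, -2.6]
finger_gap: 17.4
finger_force: 60.0
clock: 25.4
eef_pos: [487.8, 237.9, 110.9]
eef_rot: [3.141, 0.0, 0.162]
wrist_force: [0.1, -0.8, -1.4]
finger_gap: 17.6
finger_force: 60.0
a [ 69.7 148.9] b [-37.5  34.6] [np.float64(-33.5), np.float64(-33.5), np.float64(-33.5)]
-120 [(-90, np.float64(0.4)), (-86, np.float64(0.3)), (-82, np.float64(12.8)), (-78, np.float64(14.4)), (-74, np.float64(14.1)), (-70, np.float64(14.4)), (-66, np.float64(14.4)), (-60, np.float64(14.4)), (-40, np.float64(14.4)), (0, np.float64(14.1))]
-60 [(-90, np.float64(0.5)), (-86, np.float64(0.3)), (-82, np.float64(12.7)), (-78, np.float64(14.2)), (-74, np.float64(14.2)), (-70, np.float64(14.4)), (-66, np.float64(14.5)), (-60, np.float64(14.6)), (-40, np.float64(14.3)), (0, np.float64(14.3))]
-30 [(-90, np.float64(0.3)), (-86, np.float64(0.3)), (-82, np.float64(6.8)), (-78
[... 899 characters left out ...]
 (84, np.float64(18.9)), (90, np.float64(0.4)), (96, np.float64(0.8))]
[(-186, np.float64(1.4)), (-182, np.float64(0.5)), (-178, np.float64(0.5)), (-174, np.float64(5.9)), (-170, np.float64(19.5)), (-166, np.float64(17.5)), (-162, np.float64(13.6)), (-158, np.float64(14.8)), (-154, np.float64(15.3)), (-150, np.float64(14.1)), (-146, np.float64(14.5)), (-142, np.float64(14.2)), (140, np.float64(16.0)), (144, np.float64(14.7)), (148, np.float64(15.2)), (152, np.float64(14.0)), (156, np.float64(13.3)), (160, np.float64(14.5)), (164, np.float64(15.8)), (168, np.float64(20.4)), (172, np.float64(19.1)), (176, np.float64(4.7)), (180, np.float64(0.8)), (184, np.float64(1.4)), (188, np.float64(0.6))]
```

```bash
python3 -m handwheel '0 0 -.1 0 1;0 0 -.2 0 1;0 0 -.25 0 1;0 0 -.25 0 1;0 0 -.2 0 1;0 0 -.1 0 1;0 0 -.05 0 1;0 0 -.05 0 1;0 0 -.05 0 1;0 0 0 0 1;0 0 0 0 1;0 0 0 0 1'
python3 - <<'E'
from h import *
im,P,a,b=onblade()
for lo,hi in((64,69),(152,165)):
    m=(a>lo)&(a<hi)&(abs(b)<12);print(lo,m.sum(),np.median(P[...,2][m]) if m.any() else None)
m=(a>75)&(a<145)&(abs(b)<30);print(np.median(P[...,2][m]))
E
```

```text
clock: 26.45
eef_pos: [487.9, 237.3, 61.6]
eef_rot: [-3.141, -0.001, 0.16]
wrist_force: [-0.1, -0.1, -1.3]
finger_gap: 17.6
finger_force: 60.0
a [ 69.7 148.2] b [-37.8  34.4] [np.float64(-31.5), np.float64(-31.4), np.float64(-31.5)]
64 4425 241.02701443735933
152 105 14.289727726744701
30.278662654391837
```

```bash
python3 -m handwheel '0 0 -.03 0 1;-.1 -.016 0 0 1;-.2 -.033 0 0 1;-.3 -.049 0 0 1;-.4 -.065 0 0 1;-.4 -.065 0 0 1;-.4 -.065 0 0 1;-.4 -.065 0 0 1;-.4 -.065 0 0 1;-.2 -.03 0 0 1;0 0 .5 0 1;0 0 .8 0 1'
python3 - <<'E'
from h import *
s=read_state();print(s['eef_pos'])
blob('top',24,40,596,255,75);blob('top',8,40,642,-192,80)
blob('top',50,98,506,-423,90)
E
```

```text
clock: 27.5
eef_pos: [373.8, 218.4, 110.8]
eef_rot: [3.14, 0.005, 0.16]
wrist_force: [1.0, 0.3, -1.2]
finger_gap: 17.5
finger_force: 60.0
[373.80312865 218.36097499 110.75178914]
top 498 c [598.5 254.8] wh [80.6 75. ] ang 9.4 z 30.6 mean [598.2 254.6  31. ]
top 529 c [ 643.5 -192.3] wh [77.3 85.7] ang 89.6 z 16.5 mean [ 641.9 -192.2   16.8]
top 317 c [ 512.4 -423.1] wh [52.2 57.6] ang 0.2 z 84.1 mean [ 511.5 -418.    81. ]
```

```bash
python3 -m handwheel '.127 -.85 0 -.18 1;.127 -.85 0 -.18 1;.127 -.85 0 -.18 1;.127 -.85 0 -.18 1;.127 -.85 0 -.18 1;.127 -.85 0 -.18 1;.127 -.85 0 -.18 1;.127 -.85 0 -.18 1;.127 -.85 0 -.18 1;.127 -.85 0 -.18 1;.127 -.85 0 -.18 1;.127 -.85 0 -.18 1'
python3 -m handwheel '0 0 -.5 0 1;0 0 -.5 0 1;0 0 -.5 0 1;0 0 -.15 0 1;.3 0 0 0 1;.3 0 0 0 1;.2 0 0 0 1;0 0 0 0 1'
python3 - <<'E'
from h import *
im,P,a,b=blade()
z=P[...,2]
for k in range(110,170,8):
    mm=(z>14)&(z<19)&(a>k)&(a<k+8)&(abs(b)<80);print(k,mm.sum(),np.percentile(b[mm],[2,98]).round(1) if mm.any() else None)
A,B,m=blob('top',8,40,642,-192,60)
E
```

```text
clock: 28.65
eef_pos: [436.1, -190.5, 110.9]
eef_rot: [-3.141, 0.001, -0.029]
wrist_force: [0.6, 0.8, -0.4]
finger_gap: 17.6
finger_force: 60.0
clock: 29.32
eef_pos: [469.7, -188.8, 46.0]
eef_rot: [3.141, -0.0, -0.028]
wrist_force: [0.4, 0.2, -1.7]
finger_gap: 18.0
finger_force: 60.0
(66, 76) 584 z 8.8 b [-21.5  18.6]
(90, 100) 643 z 8.9 b [-21.6  18.7]
(125, 135) 925 z 10.7 b [-34.8  34.4]
(140, 148) 646 z 16.1 b [-35.2  35.1]
110 0 None
118 0 None
126 866 [-35.1  35.5]
134 1565 [-35.1  35.3]
142 1528 [-35.4  35.2]
150 3 [-19.8  10.3]
158 0 None
166 0 None
top 568 c [ 633.6 -192.3] wh [76.8 98.4] ang 85.5 z 16.5 mean [ 638.7 -192.3   16.5]
```

```bash
python3 -m handwheel '.1 .01 -.04 0 1;.3 0 0 0 1;.3 0 0 0 1;.3 0 0 0 1;.3 -.01 0 0 1;.15 0 0 0 1;0 0 0 0 1;0 0 0 0 1'
python3 - <<'E'
from h import *
s=read_state();y=s['eef_rot'][2];ci=camera_info('wrist');im,d=camera('wrist');P=cloud(ci,d)
q=P-s['eef_pos'];a=q[...,0]*np.cos(y)+q[...,1]*np.sin(y);b=-q[...,0]*np.sin(y)+q[...,1]*np.cos(y);z=P[...,2]
m=(z>13.5)&(z<19)&(a>55)&(a<160)&(abs(b)<60);print(np.percentile(a[m],[1,99]),np.percentile(b[m],[1,99]),np.median(z[m]))
E
```

```text
clock: 30.08
eef_pos: [526.2, -188.8, 44.2]
eef_rot: [-3.141, 0.001, -0.028]
wrist_force: [0.4, 0.1, -0.6]
finger_gap: 17.5
finger_force: 60.0
[ 73.14566153 148.27923819] [-38.18698894  34.02707815] 16.14296309705034
```

```bash
python3 -m handwheel '.08 0 0 0 1;0 0 .05 0 1;0 0 .1 0 1;0 0 .15 0 1;0 0 .2 0 1;0 0 .25 0 1;0 0 .25 0 1;0 0 .25 0 1;0 0 .2 0 1;0 0 .15 0 1;0 0 .1 0 1;0 0 0 0 1'
python3 - <<'E'
from h import *
onblade()
E
python3 -m handwheel '-.026 .15 0 .096 1;-.026 .3 0 .096 1;-.026 .4 0 .096 1;-.026 .4 0 .096 1;-.026 .4 0 .096 1;-.026 .4 0 .096 1;-.026 .4 0 .096 1;-.026 .4 0 .096 1;-.026 .4 0 .096 1;-.026 .4 0 .096 1;-.026 .4 0 .096 1'
python3 -m handwheel '-.026 .4 0 .096 1;-.026 .4 0 .096 1;-.026 .4 0 .096 1;-.026 .4 0 .096 1;-.026 .4 0 .096 1;-.026 .4 0 .096 1;-.026 .4 0 .096 1;-.026 .4 0 .096 1;-.026 .4 0 .096 1;-.026 .25 0 .096 1;-.026 .1 0 .096 1;0 0 0 0 1'
python3 - <<'E'
from h import *
onblade();blob('top',24,40,598,255,60)
E
```

```text
clock: 31.13
eef_pos: [530.2, -189.1, 113.4]
eef_rot: [3.141, -0.001, -0.029]
wrist_force: [0.5, 0.6, -2.0]
finger_gap: 17.4
finger_force: 60.0
a [ 70.6 149.6] b [-38.2  34. ] [np.float64(-33.4), np.float64(-33.2), np.float64(-33.2)]
clock: 32.1
eef_pos: [517.8, -25.2, 112.1]
eef_rot: [-3.141, 0.001, 0.065]
wrist_force: [-0.1, 0.8, -1.6]
finger_gap: 17.7
finger_force: 60.0
clock: 33.1
eef_pos: [506.5, 131.9, 112.2]
eef_rot: [-3.142, 0.0, 0.158]
wrist_force: [-0.1, 0.0, -1.5]
finger_gap: 17.7
finger_force: 60.0
a [ 70.4 149.3] b [-38.1  34.1] [np.float64(-33.4), np.float64(-33.3), np.float64(-33.4)]
top 465 c [598.3 254.6] wh [80.1 74.6] ang 9.1 z 30.5 mean [601.  256.8  30.9]
```

```bash
python3 -m handwheel '0 0 -.1 0 1;0 0 -.2 0 1;0 0 -.25 0 1;0 0 -.25 0 1;0 0 -.2 0 1;0 0 -.1 0 1;0 0 -.05 0 1;0 0 -.05 0 1;0 0 -.05 0 1;0 0 -.04 0 1;0 0 0 0 1;0 0 0 0 1'
python3 - <<'E'
from h import *
s=read_state();ci=camera_info('wrist');im,P,a,b=onblade();m=(a>75)&(a<145)&(abs(b)<30);print(np.median(P[...,2][m]))
E
```

```text
clock: 34.2
eef_pos: [507.1, 131.1, 61.1]
eef_rot: [-3.142, -0.0, 0.156]
wrist_force: [1.2, 0.4, -1.4]
finger_gap: 17.4
finger_force: 60.0
a [ 70.4 149.4] b [-38.2  34. ] [np.float64(-31.1), np.float64(-31.1), np.float64(-31.1)]
30.24406529305739
```

```bash
python3 -m handwheel '0 0 -.02 0 1;-.1 -.016 0 0 1;-.2 -.032 0 0 1;-.3 -.048 0 0 1;-.4 -.063 0 0 1;-.4 -.063 0 0 1;-.4 -.063 0 0 1;-.4 -.063 0 0 1;-.4 -.063 0 0 1;-.2 -.03 0 0 1;0 0 .7 0 1;0 0 .9 0 1'
python3 -m handwheel '0 0 .9 0 1;.06 -.25 0 1 1;.06 -.25 0 1 1;.06 -.25 0 1 1;.06 -.25 0 1 1;.06 -.25 0 1 1;.06 -.25 0 1 1;.06 -.25 0 1 1;.06 -.25 0 1 1;.06 -.25 0 1 1;.06 -.25 0 1 1;.06 -.25 0 1 1'
python3 -m handwheel '.06 -.25 0 1 1;.06 -.25 0 1 1;.06 -.25 0 1 1;0 0 0 0 1;0 0 0 0 1'
python3 - <<'E'
from h import *
blob('top',24,40,598,255,60);blob('top',24,40,615,149,60)
E
```

```text
clock: 35.25
eef_pos: [393.0, 113.1, 123.2]
eef_rot: [3.141, 0.005, 0.156]
wrist_force: [0.6, 0.7, -1.0]
finger_gap: 17.5
finger_force: 60.0
clock: 36.25
eef_pos: [421.4, 3.0, 160.1]
eef_rot: [3.141, -0.0, 1.12]
wrist_force: [-1.0, -0.3, -1.3]
finger_gap: 17.5
finger_force: 60.0
clock: 36.67
eef_pos: [428.4, -26.6, 160.0]
eef_rot: [-3.142, -0.0, 1.374]
wrist_force: [-0.2, 0.7, -1.5]
finger_gap: 17.5
finger_force: 60.0
top 515 c [600.1 254.8] wh [83.9 75.1] ang 9.4 z 30.6 mean [598.1 254.4  30.7]
top 498 c [618.4 147.8] wh [80.5 74.4] ang 7.5 z 30.4 mean [618.5 147.2  30.7]
```

```bash
python3 -m handwheel '0 0 -.5 0 1;0 0 -.8 0 1;0 0 -.8 0 1;0 0 -.5 0 1;0 0 -.2 0 1;0 0 -.1 0 1;0 0 -.05 0 1;0 0 0 0 1;0 0 0 0 1'
```

```text
clock: 37.52
eef_pos: [429.3, -26.5, 43.1]
eef_rot: [3.14, -0.0, 1.377]
wrist_force: [0.1, -0.2, -0.1]
finger_gap: 17.7
finger_force: 60.0
```

```bash
python3 -m handwheel '0 0 -.03 0 1;0 0 -.02 0 1;0 0 0 0 1;0 0 0 0 .7;0 0 0 0 .6;0 0 0 0 .6;0 0 0 0 .6;0 0 .5 0 .6;0 0 .9 0 .6;0 0 .9 0 .5;0 0 .9 0 .5;0 0 .9 0 .4'
python3 -m handwheel '-.06 .85 .1 .8 .3;-.06 .85 0 .8 .3;-.06 .85 0 .8 .3;-.06 .85 0 .8 .3;-.06 .85 0 .8 .3;-.06 .85 0 .8 .3;-.06 .85 0 .8 .3;-.06 .85 0 .8 .3;-.06 .85 0 .8 .3;-.06 .85 0 .8 .3;-.06 .85 0 .8 .3;0 0 0 0 .3'
python3 - <<'E'
from h import *
r=blob('wrist',80,93,399,374,60)
save('w8',r[0])
blob('wrist',55,66,399,374,60)
r=blob('top',60,80,431,-45,80)
E
```

```text
clock: 38.52
eef_pos: [428.2, -26.5, 205.9]
eef_rot: [3.142, 0.0, 1.378]
wrist_force: [0.8, 0.2, -0.1]
finger_gap: 50.9
finger_force: 0.0
clock: 39.52
eef_pos: [401.2, 351.6, 207.6]
eef_rot: [-3.141, -0.001, 2.153]
wrist_force: [-0.7, -0.3, -1.2]
finger_gap: 65.4
finger_force: 0.0
wrist 689 c [395.6 375.1] wh [14.  53.2] ang 28.9 z 86.9 mean [395.3 375.4  86.7]
wrist 1559 c [395.5 375.2] wh [59.1 57.5] ang 29.8 z 63.1 mean [394.8 375.7  63. ]
top 186 c [427.9 -43. ] wh [105.1  18. ] ang 78.7 z 69.6 mean [427.9 -42.9  69.4]
```

View pics/w8.png

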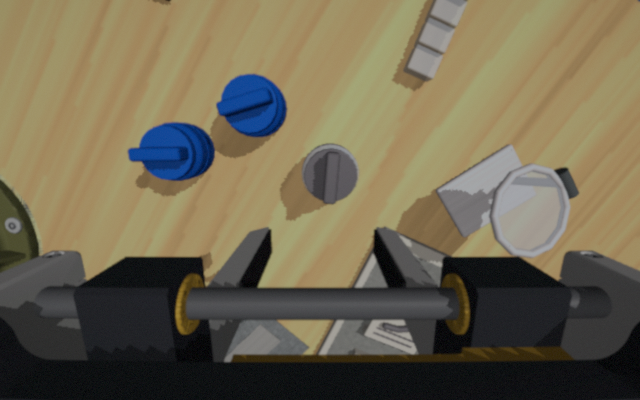

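Of the wing-cap pots, the grey cap at (331,173) is the one meant; the blue ones at (171,153) and (252,105) are not. Its wing lies at 118.9°. I'll grip it and turn clockwise.

```bash
python3 -m handwheel '-.14 .59 0 -.9 .4;0 0 0 0 .4;0 0 -.9 0 .4;0 0 -.9 0 .4;0 0 -.9 0 .4;0 0 -.75 0 .4;0 0 -.05 0 .4;0 0 0 0 .4;0 0 0 0 1;0 0 0 0 1;0 0 0 0 1;0 0 0 0 1' 20
python3 -m handwheel '0 0 0 0 1;0 0 0 0 1;0 0 0 0 1;0 0 0 0 1'
python3 -m handwheel '0 0 0 -1 1;0 0 0 -1 1;0 0 0 -1 1;0 0 0 -1 1;0 0 0 -1 1;0 0 0 -1 1;0 0 0 -1 1;0 0 0 -1 1;0 0 0 -1 1;0 0 0 -1 1'
python3 -c "
from cell import *;s=read_state();print(s['moment'],s['joints'][5])"
```

```text
clock: 40.67
eef_pos: [396.9, 371.2, 69.0]
eef_rot: [3.14, -0.0, 2.067]
wrist_force: [-0.0, 0.7, -0.4]
finger_gap: 33.6
finger_force: 0.0
clock: 41.0
eef_pos: [398.0, 371.8, 68.5]
eef_rot: [3.138, -0.0, 2.067]
wrist_force: [9.2, 5.3, -5.9]
finger_gap: 13.5
finger_force: 20.0
clock: 41.83
eef_pos: [395.1, 371.6, 68.4]
eef_rot: [-3.139, 0.001, 1.19]
wrist_force: [-14.0, 3.8, 9.4]
finger_gap: 13.8
finger_force: 20.0
[0.66832726 3.02508098 0.12299983] 1.0652880419733166
```

```bash
for i in 1; do python3 -m handwheel '0 .03 0 -1 1;0 .03 0 -1 1;0 0 0 -1 1;0 0 0 -1 1;0 0 0 0 1'; python3 -c "
from cell import *;s=read_state();print(s['moment'],s['joints'][5])"; python3 -m handwheel '0 0 0 -1 1;0 0 0 -1 1;0 0 0 -1 1;0 0 0 0 1'; python3 -c "
from cell import *;s=read_state();print(s['moment'],s['joints'][5])";done
```

```text
clock: 42.25
eef_pos: [394.1, 372.7, 68.3]
eef_rot: [-3.139, 0.006, 0.84]
wrist_force: [-19.8, -8.6, 17.8]
finger_gap: 13.7
finger_force: 20.0
[-1.69818648  4.05077223  0.00850265] 1.419212400703515
clock: 42.58
eef_pos: [394.2, 373.3, 68.3]
eef_rot: [-3.14, 0.005, 0.579]
wrist_force: [-18.4, -3.3, 14.2]
finger_gap: 14.7
finger_force: 20.7
[-0.56012727  3.83736202  0.40071953] 1.6806311596866939
```

```bash
python3 -m handwheel '-.06 0 0 0 1;0 0 0 -1 1;0 0 0 0 1;0 0 0 0 1'; python3 -c "
from cell import *;s=read_state();print(s['moment'],s['joints'][5])"; python3 -m handwheel '0 0 0 -1 1;0 0 0 -1 1;0 0 0 0 1'; python3 -c "
from h import *;s=read_state();print(s['moment'],s['joints'][5]);blob('wrist',80,93,396,374,50)"
```

```text
clock: 42.92
eef_pos: [394.1, 373.6, 68.4]
eef_rot: [-3.142, -0.0, 0.499]
wrist_force: [-3.6, -1.2, 5.5]
finger_gap: 16.0
finger_force: 22.0
[-0.17828697  0.66588747  0.46941102] 1.7631505139231356
clock: 43.17
eef_pos: [394.1, 373.5, 68.3]
eef_rot: [-3.142, 0.0, 0.32]
wrist_force: [-2.9, -1.9, 6.0]
finger_gap: 18.9
finger_force: 25.8
[-0.22005887  0.80830647  0.66681719] 1.9422608955874745
wrist 2380 c [396.4 375.1] wh [48.8 37.2] ang 70.3 z 86.9 mean [398.6 375.7  86.7]
```

The finger gap widens and the moment climbs, so the cap has hit its stop. Opening, backing off and checking.

```bash
python3 -m handwheel '0 0 0 0 .3;0 0 0 0 .3;0 0 0 0 .3;0 0 0 0 .3;0 0 .5 0 .3;0 0 .9 0 .3;0 0 .9 0 .3;0 0 .9 0 .3;-.4 -.4 .6 0 .3;-.4 -.4 0 0 .3;0 0 0 0 .3'
python3 - <<'E'
from h import *
r=blob('wrist',80,93,396,374,50)
blob('top',24,40,598,255,60);blob('top',24,40,615,149,60);blob('top',50,98,506,-423,90);blob('top',60,80,431,-45,80)
im,d=camera('side');save('s9',im)
E
```

```text
clock: 44.13
eef_pos: [361.0, 340.2, 221.6]
eef_rot: [-3.141, -0.002, 0.322]
wrist_force: [-0.6, 0.4, -0.4]
finger_gap: 65.6
finger_force: 0.0
wrist 669 c [395.6 374.2] wh [54.  14.1] ang 39.0 z 86.8 mean [396.3 374.3  86.6]
top 515 c [598.3 254.2] wh [81.2 74.5] ang 7.8 z 31.1 mean [597.7 254.1  31. ]
top 507 c [617.4 147.3] wh [83.4 73.9] ang 8.0 z 30.4 mean [618.2 147.4  30.7]
top 314 c [ 512.5 -423.4] wh [52.4 56.7] ang 0.5 z 84.3 mean [ 511.5 -418.2   81. ]
top 184 c [428.  -42.9] wh [104.8  18.1] ang 78.8 z 68.5 mean [428.1 -42.3  68.7]
```

View pics/s9.png

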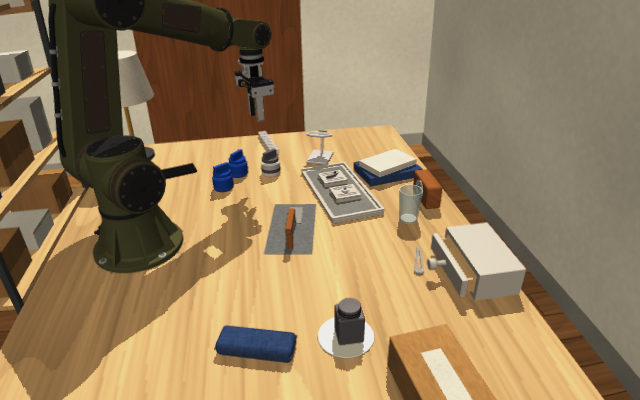

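The side view shows everything in place: the jar on its coaster (347,330), both trays flat in the dock (333,178 and 345,193), and the lifter on its mat (291,228). The cap turned about 80° to a firm stop.

```bash
python3 -m handwheel '0 0 0 0 .3;0 0 0 0 .3;0 0 0 0 .3'; python3 -c "
from cell import *;print(sign_off())"
```

```text
clock: 44.68
eef_pos: [362.3, 341.5, 219.8]
eef_rot: [3.141, 0.001, 0.322]
wrist_force: [1.0, -0.1, -0.6]
finger_gap: 65.9
finger_force: 0.0
the job is handed in; nothing more can be done
None
```

The job is handed in, with no verdict returned: by my last measurements the jar is upright on its coaster, both trays present are flat on the dock, the lifter is back on its mat and the grey wing cap is screwed to its stop.

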